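# Clear out and close the blender jar

### The arm

A 7-joint arm with a two-finger parallel gripper is mounted at the origin on the work surface. World frame = base frame: x ahead of the robot, y to its left, z up, the work surface at z = 0. Lengths are in m, angles in degrees, forces in N, time in s.
With the tool pointing down it reaches from about 0.425 to 0.95 m from the base axis. Payload 4.7 kg.
Tool frame: the origin (TCP) lies between the finger pads; the fingertips stand ahead of it and the grasp point (between the pads) lies 2 mm behind it (bot.tips_ahead is the z of the fingertips in the tool frame, in m); z points along the fingers, y is the direction in which the jaws open and shut (so a half turn about z gives the same grasp; the last joint's range is limited). The gripper opens to 87 mm and grips with 3 to 60 N. Pads are 19 mm wide; open, the fingers measure 117 mm over their backs; the gripper's body (75 mm by 190 mm) begins 51 mm behind the grasp point.
Start: joints at [-69.838, 26.849, -2.785, 87.806, 1.381, 65.374, -4.715], TCP at [0.251, 0.627, 0.24] pointing down, gripper open.
Joint ranges: [-148.3, 148.3], [-19.14, 114.17], [-79.39, 73.82], [5.75, 140.21], [-59.74, 239.74], [12.07, 113.84], [-152.46, 152.46]. Speed limits (degrees/s): [147.25, 147.25, 180, 180, 180, 180, 180].

### API

Orientations are given as a 3x3 rotation matrix whose columns are the frame's x, y, z axes.
In Python, from station import bot gives the robot as it stands. The module is installed in compiled form; this text tells all that it offers. Calls block until the motion is done:
- bot.movep(position, orientation): joint-space move of the TCP to a pose.
- bot.move_linear(position, frame=None, max_speed=0.15, contact_N=None): straight line of the TCP; frame=None keeps the orientation; max_speed is the mean speed in m/s. With contact_N (N) it stops when the force on the tool has changed by that much, and returns True; else False.
- bot.move_joints(angles): joint-space move.
- bot.gripper_open() and bot.close(): open the fingers fully, or close them until they stop; the grip force is fixed at half the most.
- bot.hold(seconds).
- bot.solve_ik(position, orientation): joint angles nearest the present ones, or None.
- bot.read_state(): the state.
- bot.camera(name): name is "scene" or "top" or "wrist"; returns the picture (480x640x3 uint8, red, green, blue); there is no depth.
- bot.calibration(name): a dict with "fov_y" (degrees; the focal length in pixels is half the picture's height over the tangent of half this angle, whatever the lens; pixels are square), "cx", "cy" (the principal point, pixels), "R" (3x3) and "t" (3): a world point X has camera coordinates R X + t. Camera axes: x right, y down, z forward; pixel columns grow to the right and rows downward; lengths in m; the calibration is good to about 2 mm. A picture is of the moment at which its call begins: read the wrist's pose just before it. calibration takes no time and is no camera call; for the wrist camera it gives the pose at the moment of the call.
A pose or a line that the arm cannot do raises bot.MotionError and nothing moves.
- bot.job_done(): hands the job in, once; it reports no verdict.
The state is a dict: "clock": time; "joint_pos": joint angles; "qd": joint speeds; "joint_efforts": joint torques, N m; "tcp_pos": TCP position; "orientation": TCP orientation; "wrist_force": force on the tool from outside, world axes, zero at the start; "ft_torque": the same for the moment, N m; "finger_gap": finger opening in m.
Only numpy, scipy, OpenCV 4.12 (cv2) and the standard library are available. Lean on these libraries where they do the work, as an engineer would, in place of code of your own. Each camera call takes 0.05 s, during which the arm holds its last target. There are 200 camera calls.

### The job

Empty and close the blender jar: first clear away the scrubbing brush lying across its mouth by laying it bristles down and lengthwise on the sloped brush rest, then lift the aluminium canister out of the jar and stand it on the free part of the narrow raised ledge, and finally swing the jar's hinged lid fully shut. Keep the canister upright all the way, and leave the saucer, the drive stud and the spice jar where they are.

Things in the scene. Friction and masses are not known exactly. Their poses are not given: they have to be found in the camera images.
- jar: Clear plastic blender jar fixed on a grey dock; it does not move. Origin: centre of the dock's underside on the counter, z up. Outer diameter 124 mm at the rim, rim 118 mm above the counter; wall 4 mm; inner floor 30 mm above the counter; inside diameter 106 mm at the floor, 116 mm at the rim. Its +x side carries the lid's hinge.
- jar_mouth (a point): Centre of the jar's mouth, at rim height (118 mm above the counter).
- jar_hinge (a point): Middle of the lid's hinge axis, 82 mm from the jar's axis on the jar's +x side, 121 mm above the counter. The hinge axis is the jar's y axis.
- lid (a joint): Angle of the jar's grey lid in rad: 0 fully shut (level on the rim), growing as it opens up and away over the hinge to 2.0; it starts open at 1.75 to 1.95. The lid is a disc 128 mm across and 8 mm thick with its centre 82 mm from the hinge axis and its tab ending 162 mm from it; shut, its top is 127 mm above the counter. The hinge is stiff (0.09 N m): the lid stays where it is left.
- lid_tab (a point): Top of the thumb tab on the lid's free edge, 154 mm from the hinge axis; the tab is 30 mm wide and 6 mm thick.
- brush: Block scrubbing brush 180 mm long (x), 44 mm wide (y), 38 mm high (z): green plastic back 18 mm thick over a 20 mm deep bristle pad (stiff, 176 x 40 mm). Origin: centre of the bristles' underside; z points up out of the back. It starts lying bristles down across the jar's mouth, long axis about along the jar's x axis.
- canister: Small aluminium canister with a twist cap (do not open it), 36 mm in diameter and 70 mm high. Origin: centre of its underside, z up. It starts standing on the inner floor of the jar, below the brush.
- rest: Steel brush rest fixed on the counter, about 206 x 66 mm. Origin: centre of its footprint on the counter, z up. It slopes down towards its own -x end.
- rest_bed: The sloped bed of the brush rest: a flat plate 206 mm (x) by 66 mm (y), tilted 15 degrees (0.26 rad). Origin: centre of the plate's upper face, 46 mm above the counter; x points up the slope, z is the face's normal. A lip 10 mm high crosses its low end at x = -100 to -106 mm.
- ledge: Narrow dark wooden ledge (a small step on two legs) fixed on the counter: 52 mm deep (x), 180 mm long (y), 90 mm high. Origin: centre of its footprint on the counter, z up.
- ledge_top (a point): Centre of the ledge's flat top, 90 mm above the counter. A spice jar stands at about +55 mm along the ledge's y axis; the rest of the top is free.
- spice: Small glass spice jar, 38 mm in diameter, 75 mm high, standing on one end of the ledge. Origin: centre of its underside. Leave it alone.
- saucer: White ceramic saucer, 120 mm across, 18 mm high, with two loose steel washers on it. Origin: centre of its underside. Leave it alone.
- stud: Chrome drive stud, 44 mm high on a 32 mm foot, standing on the counter. Origin: centre of its underside. Leave it alone.

How it is judged:
By the outcome, as a careful person would: the job done as asked, in the order asked, and still so for the second after the job is handed in, with the robot touching nothing.
It also fails if it takes over 72 s, if anything falls off the work surface, if the arm or the gripper's body presses on something with over 40 N, if the wrist force passes 120 N, or if a joint passes its speed limit or range.

## Working session

There is one attempt and no reset: what is moved stays moved. The work goes in short steps, each a Python script; the robot and the scene stay as the last script left them, time stands still between calls to the robot, and variables do not carry over. Pictures are saved under pics/ and viewed, about 8 in all and at most 12, crops included, and the job is handed in when it is done.

```bash
mkdir -p pics; ls
cat > h.py <<'E'
import numpy as np, cv2
from station import bot
def snap(n,f):
    c=bot.calibration(n); im=bot.camera(n); cv2.imwrite(f'pics/{f}.png',im[:,:,::-1]); np.save(f'pics/{f}.npy',c,allow_pickle=True); return im
def cal(f): return np.load(f'pics/{f}.npy',allow_pickle=True).item()
def ray(c,u,v):
    F=240/np.tan(np.radians(c['fov_y']/2)); R=np.array(c['R']);t=np.array(c['t'])
    d=R.T@np.array([(u-c['cx'])/F,(v-c['cy'])/F,1]); return -R.T@t,d
def atz(c,u,v,z):
    o,d=ray(c,u,v); return o+d*(z-o[2])/d[2]
def proj(c,X):
    F=240/np.tan(np.radians(c['fov_y']/2)); p=np.array(c['R'])@np.array(X)+c['t']; return F*p[0]/p[2]+c['cx'],F*p[1]/p[2]+c['cy']
def down(yaw): # tool z down; jaw axis y at yaw deg in world
    a=np.radians(yaw); y=np.array([np.cos(a),np.sin(a),0]); z=np.array([0,0,-1.]); return np.column_stack([np.cross(y,z),y,z])
E
python3 - <<'E'
from h import *
snap('top','top1'); snap('scene','scene1')
for n in('top1','scene1'):
    c=cal(n); print(c['fov_y'],c['cx'],c['cy'],ray(c,320,240))
print(bot.read_state(),bot.tips_ahead)
E
```

```text
pics
45.40569563211121 317.2210888516433 236.257017967282 (array([0.50492568, 0.03273746, 1.1207924 ]), array([ 0.04239061, -0.02722902, -0.99876306]))
52.28437022225176 313.7177158570763 239.99446951706253 (array([ 1.22903873, -0.39498608,  0.74229374]), array([-0.66392008,  0.41834965, -0.61996674]))
{'clock': 0.1, 'joint_pos': array([-69.83865273,  26.89252251,  -2.78394705,  87.86602571,
         1.38073457,  65.37306   ,  -4.71421106]), 'qd': array([-0.01661463, -0.00961639, -0.03572195, -0.26538685,  0.04035039,
        0.08730137,  0.0699664 ]), 'joint_efforts': array([ 5.23885428e-04, -5.09170425e+01, -8.13986873e-02, -2.36828345e+01,
       -6.15867320e-02,  3.45696788e-02,  4.85451926e-05]), 'tcp_pos': array([0.25066703, 0.6262006 , 0.23861253]), 'orientation': array([[-9.28390719e-01,  3.71605078e-01, -5.81108391e-04],
       [ 3.71605528e-01,  9.28389325e-01, -1.60991462e-03],
       [-5.87576199e-05, -1.71057288e-03, -9.99998535e-01]]), 'wrist_force': array([-0.77183288,  0.78359734,  0.49071373]), 'ft_torque': array([0.02811403, 0.02576448, 0.00198792]), 'finger_gap': 0.08703534915713614} 0.017
```

View pics/top1.png

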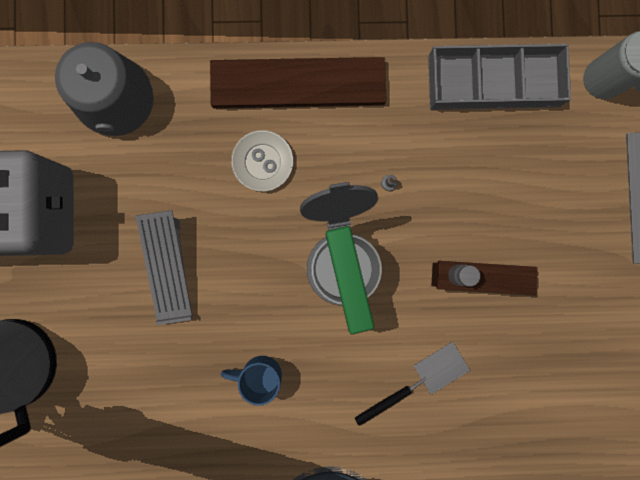

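View pics/scene1.png

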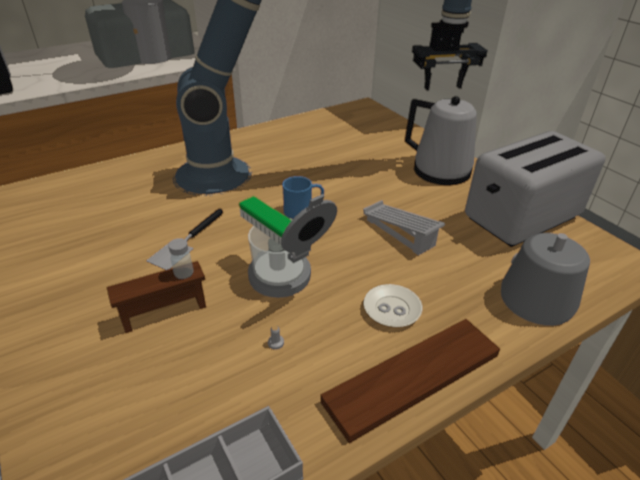

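Run:
```python
from h import *
a=cv2.imread('pics/top1.png'); b=cv2.imread('pics/scene1.png')
A=cv2.resize(a[170:350,120:400],None,fx=2.85,fy=2.85,interpolation=cv2.INTER_CUBIC)
B=cv2.resize(b[180:290,350:455],(400,419),interpolation=cv2.INTER_CUBIC)
cv2.imwrite('pics/cropA.png',A)
C=cv2.resize(a[245:310,420:550],None,fx=3,fy=3,interpolation=cv2.INTER_CUBIC) 
D=np.zeros((600,800,3),np.uint8); D[:419,:400]=B; D[:195,405:795]=C
E=cv2.resize(b[190:300,230:345],None,fx=3.4,fy=3.4,interpolation=cv2.INTER_CUBIC); D[200:200+E.shape[0],405:405+E.shape[1]]=E
cv2.imwrite('pics/cropB.png',D)
```

```text
(no output)
```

View pics/cropA.png

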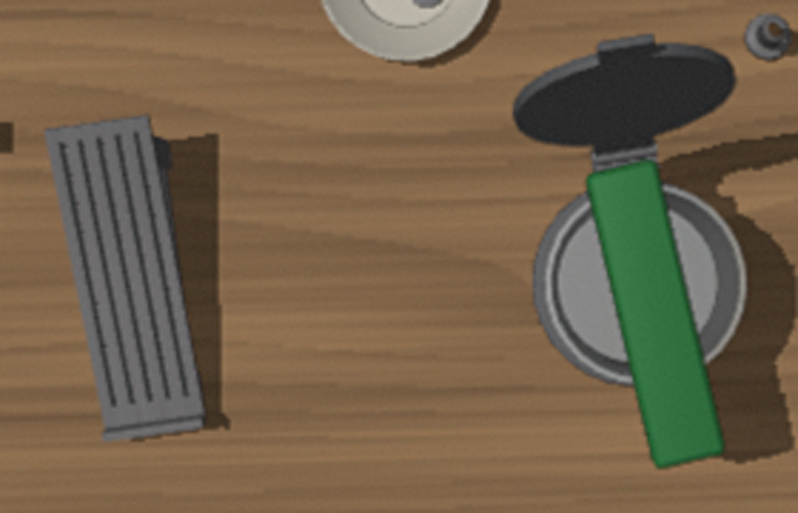

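View pics/cropB.png

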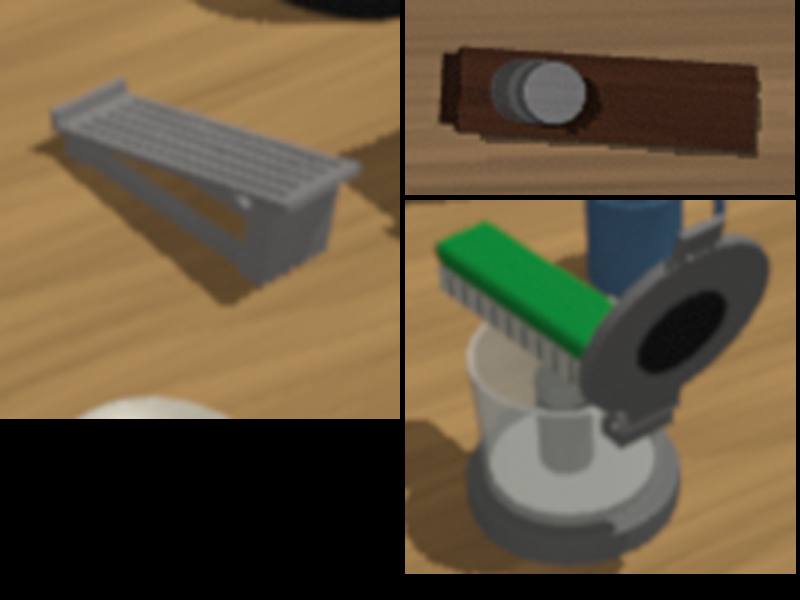

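Run:
```python
from h import *
np.set_printoptions(precision=4,suppress=True)
c=cal('top1')
A=lambda u,v,z: atz(c,120+u/2.85-.3,170+v/2.85-.3,z)
C=lambda u,v,z: atz(c,420+(u-405)/3-.3,245+v/3-.3,z)
br=np.array([A(588,180,.155),A(655,162,.155),A(722,452,.155),A(657,467,.155)])
print('brush',br.mean(0)); d=(br[0]+br[1]-br[2]-br[3]); print('len',np.linalg.norm(d)/2,'yaw',np.degrees(np.arctan2(d[1],d[0])))
r=np.array([A(47,130,.073),A(150,116,.073),A(203,428,.029),A(105,438,.029)])
print('rest',r.mean(0)); d=(r[0]+r[1]-r[2]-r[3]);print(np.linalg.norm(d)/2,np.degrees(np.arctan2(d[1],d[0])),np.linalg.norm(r[0]-r[1]),np.linalg.norm(r[2]-r[3]))
j=[A(534,283,.118),A(746,283,.118),A(640,386,.118)]; print('jar',j, (j[0]+j[1])/2, j[2]+[.062,0,0])
h=A(626,155,.121);print('hinge',h)
l=np.array([C(457,47,.09),C(757,67,.09),C(757,155,.09),C(457,131,.09)])
print('ledge',l,l.mean(0)); print('spice',C(554,92,.165))
for u,v in [(566,460),(567,472)]:
  print('can',atz(cal('scene1'),230+(u-405)/3.4,190+(v-200)/3.4,.03))
print('cantop',atz(cal('scene1'),230+(560-405)/3.4,190+(385-200)/3.4,.1))
```

```text
brush [ 0.4772 -0.0417  0.155 ]
len 0.17439779721412932 yaw 11.702624827678745
rest [0.5053 0.2935 0.051 ]
0.2079569537575677 6.398749275730482 0.06596386342928277 0.06462839346289533
jar [array([0.4974, 0.0293, 0.118 ]), array([ 0.4941, -0.1008,  0.118 ]), array([ 0.4329, -0.034 ,  0.118 ])] [ 0.4957 -0.0358  0.118 ] [ 0.4949 -0.034   0.118 ]
hinge [ 0.5744 -0.0291  0.121 ]
ledge [[ 0.5067 -0.2055  0.09  ]
 [ 0.4901 -0.3868  0.09  ]
 [ 0.4373 -0.3845  0.09  ]
 [ 0.4564 -0.2037  0.09  ]] [ 0.4726 -0.2951  0.09  ]
spice [ 0.4802 -0.2416  0.165 ]
can [ 0.4984 -0.0442  0.03  ]
can [ 0.5091 -0.049   0.03  ]
cantop [ 0.5066 -0.0494  0.1   ]
```

Run:
```python
from h import *
np.set_printoptions(precision=3,suppress=True)
O=down(101.7)
bot.movep([.4772,-.0417,.25],O)
snap('wrist','w1'); snap('scene','scene2')
bot.move_linear([.4772,-.0417,.147],contact_N=8)
print(bot.read_state()['tcp_pos'])
bot.close(); s=bot.read_state(); print(s['finger_gap'],s['wrist_force'])
bot.move_linear([.4772,-.0417,.26])
s=bot.read_state(); print(s['finger_gap'],s['wrist_force'],s['ft_torque'],s['clock'])
w=cv2.imread('pics/w1.png'); sc=cv2.imread('pics/scene2.png')
u,v=map(int,proj(cal('scene2'),[.477,-.0417,.27])); e=cv2.resize(sc[v-60:v+60,u-70:u+70],(560,480),interpolation=cv2.INTER_CUBIC)
D=np.zeros((480,800,3),np.uint8); D[:180,:240]=cv2.resize(w,(240,180));D[:,240:]=e; cv2.imwrite('pics/v5.png',D)
```

```text
[ 0.478 -0.042  0.148]
0.043654853018515245 [0.541 0.67  0.424]
0.04357956722016772 [-0.036  0.238 -1.032] [-0.002  0.011 -0.006] 5.225
```

View pics/v5.png

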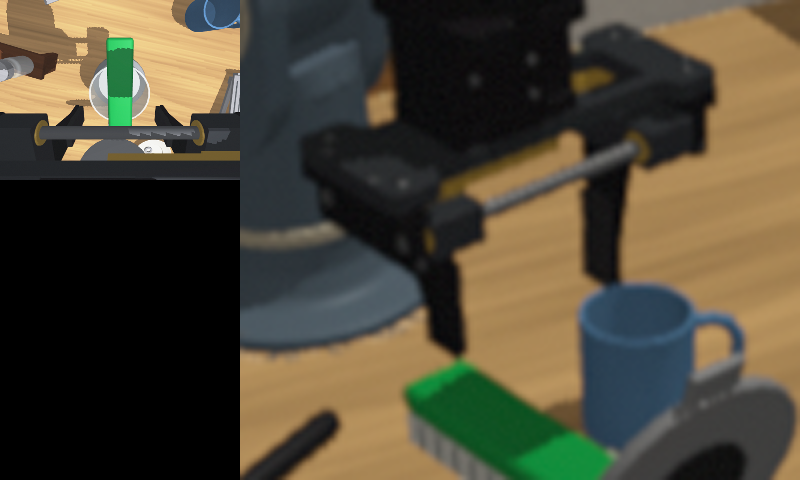

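Run:
```python
from h import *
np.set_printoptions(precision=3,suppress=True)
p=np.radians(6.4);t=np.radians(15)
bx=np.array([np.cos(t)*np.cos(p),np.cos(t)*np.sin(p),np.sin(t)]);by=np.array([-np.sin(p),np.cos(p),0]);n=np.cross(bx,by)
O=np.column_stack([-bx,by,-n])
T=np.array([.508,.2938,.046])-.004*bx+.030*n
bot.movep(T+n*.12,O)
bot.move_linear(T+n*.02,max_speed=.2)
print(bot.move_linear(T-n*.006,max_speed=.04,contact_N=5))
s=bot.read_state(); e=s['tcp_pos']-T; print(e@bx,e@by,e@n,s['wrist_force'],s['finger_gap'])
bot.gripper_open()
bot.move_linear(s['tcp_pos']+n*.1,max_speed=.25)
snap('wrist','w2')
# over jar, jaw axis perpendicular to scene view
Oj=down(58)
bot.movep([.50,-.04,.24],Oj)
snap('scene','s3'); snap('wrist','w3')
print(bot.read_state()['clock'])
a=cv2.imread('pics/s3.png'); u,v=map(int,proj(cal('s3'),[.50,-.04,.2]))
D=np.zeros((600,800,3),np.uint8)
D[:480,:480]=cv2.resize(a[v-50:v+70,u-60:u+60],(480,480),interpolation=cv2.INTER_CUBIC)
D[:300,480:800]=cv2.resize(a[170:270,355:461],(320,300),interpolation=cv2.INTER_CUBIC)
D[300:540,480:800]=cv2.resize(cv2.imread('pics/w3.png'),(320,240))
cv2.imwrite('pics/v6.png',D)
```

```text
True
-4.31637608734455e-05 0.00013170027197487882 -0.0011755609358791008 [0.637 0.506 0.522] 0.043922455750868394
10.6333
```

View pics/v6.png

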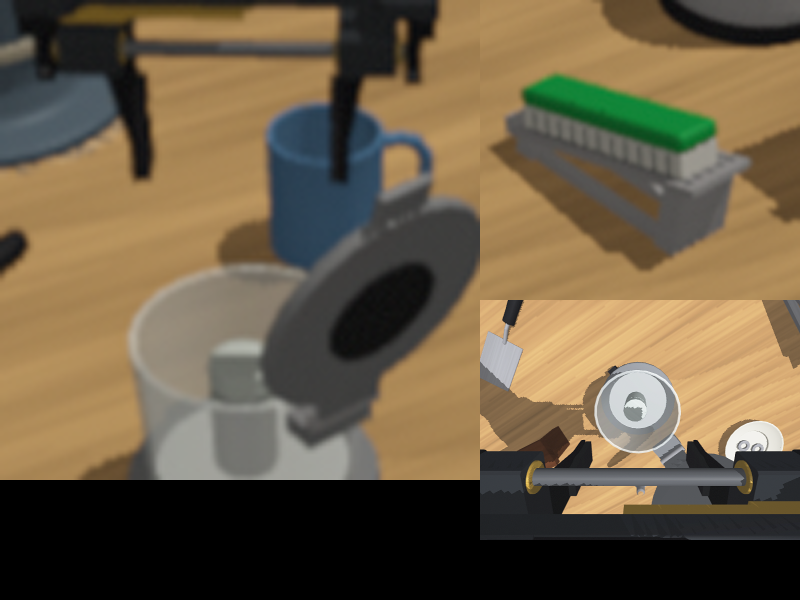

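Run:
```python
from h import *
w=cv2.imread('pics/w3.png')
cv2.imwrite('pics/v7.png',cv2.resize(w[110:320,210:420],(798,600) if 0 else (600,600),interpolation=cv2.INTER_CUBIC))
print(ray(cal('w3'),320,240),cal('w3')['fov_y'])
print(proj(cal('w3'),[.4955,-.035,.118]),proj(cal('w3'),[.5066,-.0494,.1]),proj(cal('w3'),[.4955,-.035,.03]))
```

```text
(array([0.43041452, 0.00440816, 0.3840592 ]), array([ 0.25969147, -0.15583234, -0.95309113])) 63.250873606239054
(np.float64(319.41962753897064), np.float64(228.6508237802698)) (np.float64(310.99987932834347), np.float64(243.5388165359991)) (np.float64(319.1628916731315), np.float64(202.50943169783943))
```

View pics/v7.png

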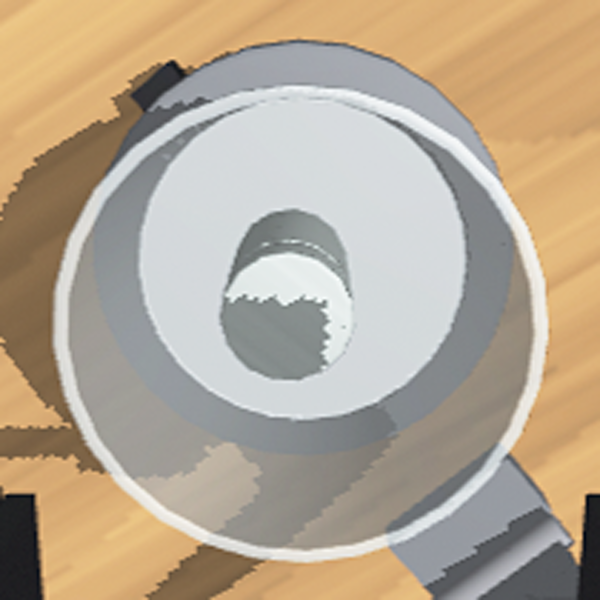

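Run:
```python
from h import *
from scipy.optimize import least_squares
c=cal('w3'); s=2.857
P=lambda u,v:(210+u/s-.3,110+v/s-.3)
rim=[(54,325),(548,322),(300,84),(300,562),(150,145),(465,150),(100,470),(480,487)]
W=np.array([atz(c,*P(*q),.118) for q in rim])
f=least_squares(lambda x:np.hypot(W[:,0]-x[0],W[:,1]-x[1])-x[2],[.5,-.04,.06]); print(f.x,f.fun)
can=[(220,315),(355,315),(287,252),(287,380)]
W=np.array([atz(c,*P(*q),.1) for q in can]); g=least_squares(lambda x:np.hypot(W[:,0]-x[0],W[:,1]-x[1])-x[2],[.5,-.04,.018]); print(g.x,g.fun)
d=g.x[:2]-f.x[:2]; print(d,np.linalg.norm(d),np.degrees(np.arctan2(d[1],d[0])))
print('hinge',atz(c,*P(498,508),.121))
```

```text
[ 0.49412812 -0.0379882   0.06115441] [-5.01587366e-05  2.93922685e-04  1.01960791e-03 -4.28486463e-04
 -1.39143936e-03 -5.52586765e-05  1.00307142e-03 -3.91258787e-04]
[ 0.49099648 -0.04020266  0.01761404] [ 0.00018252  0.00017977 -0.00018695 -0.00017533]
[-0.00313165 -0.00221446] 0.00383549813756871 -144.73497608156754
hinge [ 0.55810176 -0.01784501  0.121     ]
```

Run:
```python
from h import *
np.set_printoptions(precision=3,suppress=True)
a=cal('s3'); print('can top in s3', proj(a,[.491,-.0402,.1]), 'rim', proj(a,[.494,-.038,.118]))
u,v=map(int,proj(a,[.50,-.04,.2])); print('read', u-60+240/4, v-50+352/4,'rim',u-60+232/4)
O=down(95)
x,y=.4917,-.0392
bot.movep([x,y,.2],O)
bot.move_linear([x,y,.137],max_speed=.15)
hit=bot.move_linear([x,y,.096],max_speed=.05,contact_N=6)
s=bot.read_state(); print(hit,s['tcp_pos'],s['wrist_force'],s['clock'])
```

```text
can top in s3 (np.float64(276.04284335388775), np.float64(239.06839401388322)) rim (np.float64(277.2773998217883), np.float64(232.7550690841907))
read 276.0 239.0 rim 274.0
False [ 0.491 -0.038  0.096] [ 0.032  5.308 -2.649] 12.825
```

Run:
```python
from h import *
np.set_printoptions(precision=3,suppress=True)
bot.close(); s=bot.read_state(); print(s['finger_gap'],s['tcp_pos'],s['wrist_force'])
x,y=s['tcp_pos'][:2]
bot.move_linear([x,y,.25],max_speed=.15)
s=bot.read_state(); print(s['finger_gap'],s['wrist_force'])
snap('scene','s4')
O=down(174.5)
g=np.array([.4726,-.2951])-.036*np.array([.0966,.995]); print(g)
q=bot.solve_ik([*g,.25],O); print(q)
if q is None: O=down(-5.5); print(bot.solve_ik([*g,.25],O))
try: bot.move_linear([*g,.25],O,max_speed=.2)
except bot.MotionError as e: print(e); 
snap('wrist','w4'); snap('top','t4'); snap('scene','s5')
s=bot.read_state(); print(s['tcp_pos'],s['orientation'],s['clock'])
D=np.zeros((600,800,3),np.uint8)
for im,k,P in (('s4',0,[.49,-.04,.2]),('s5',400,[*g,.18])):
    a=cv2.imread(f'pics/{im}.png'); u,v=map(int,proj(cal(im),P)); e=a[v-50:v+50,max(u-50,0):u+50]; D[:400,k:k+e.shape[1]*4]=cv2.resize(e,None,fx=4,fy=4)
a=cv2.imread('pics/w4.png'); D[400:600,:267]=cv2.resize(a,(267,200))
a=cv2.imread('pics/t4.png')[230:330,410:560]; D[400:600,270:570]=cv2.resize(a,(300,200))
cv2.imwrite('pics/v8.png',D)
```

```text
0.035450937188220934 [ 0.492 -0.039  0.096] [0.121 0.712 0.324]
0.03507316412805489 [ 0.347  0.399 -0.468]
[ 0.469 -0.331]
[ -15.055   27.332   64.137  103.636  -26.851   66.167 -127.615]
the arm cannot follow that straight line within its joint ranges
[ 0.491 -0.039  0.249] [[-0.996 -0.087 -0.002]
 [-0.087  0.996 -0.   ]
 [ 0.002 -0.    -1.   ]] 15.1
```

View pics/v8.png

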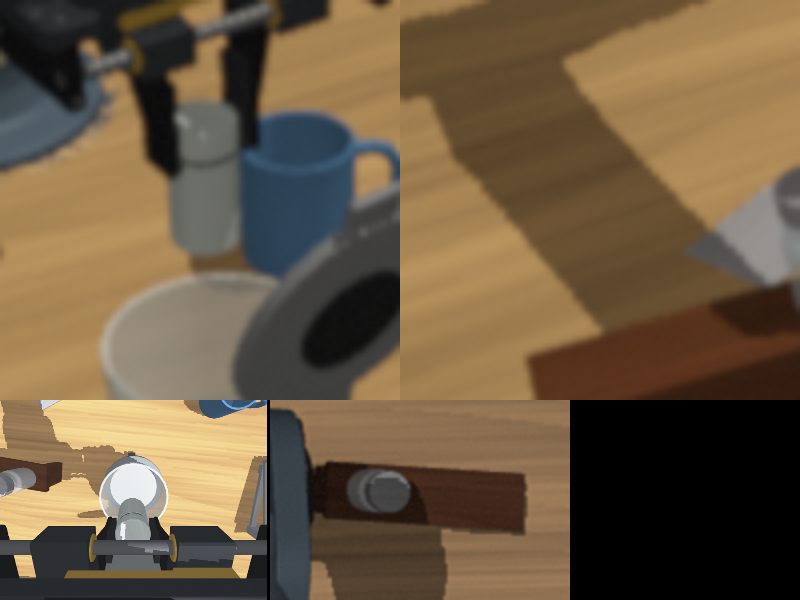

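Run:
```python
from h import *
np.set_printoptions(precision=3,suppress=True)
g=np.array([.4726,-.2951])-.040*np.array([.0966,.995])
for yaw in (-5.5,20,40,60,84.5):
    try: bot.move_linear([*g,.25],down(yaw),max_speed=.2); print('ok',yaw); break
    except bot.MotionError as e: print(yaw,e)
s=bot.read_state(); print(s['tcp_pos'],s['orientation'],s['clock'],s['finger_gap'],s['joint_pos'])
snap('wrist','w5'); snap('top','t5'); snap('scene','s5')
D=np.zeros((600,800,3),np.uint8)
a=cv2.imread('pics/s5.png'); u,v=map(int,proj(cal('s5'),[*g,.16])); e=a[v-60:v+60,max(u-60,0):u+60]; e=cv2.resize(e,None,fx=4,fy=4);D[:480,:e.shape[1]]=e
D[:240,480:800]=cv2.resize(cv2.imread('pics/w5.png'),(320,240))
a=cv2.imread('pics/t5.png')[230:330,410:560]; D[250:450,490:790]=cv2.resize(a,(300,200))
cv2.imwrite('pics/v9.png',D)
```

```text
ok -5.5
[ 0.469 -0.334  0.25 ] [[ 0.094  0.996  0.   ]
 [ 0.996 -0.094  0.001]
 [ 0.001 -0.    -1.   ]] 17.0 0.0352397616437914 [ -2.799  20.721  44.556 102.899 -16.212  62.991  41.954]
```

View pics/v9.png

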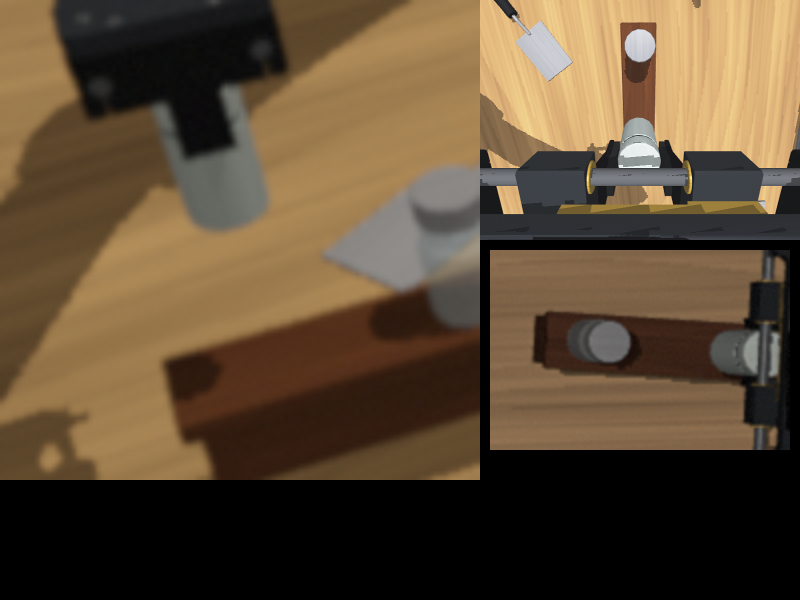

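Run:
```python
from h import *
np.set_printoptions(precision=3,suppress=True)
x,y=.4687,-.3349
bot.move_linear([x,y,.168],max_speed=.15)
h=bot.move_linear([x,y,.150],max_speed=.03,contact_N=4)
s=bot.read_state(); print(h,s['tcp_pos'],s['wrist_force'])
bot.gripper_open()
bot.move_linear([x,y,.29],max_speed=.15)
bot.close()
snap('scene','s6');snap('top','t6');s=bot.read_state(); print(s['clock'],s['joint_pos'])
a=cv2.imread('pics/s6.png'); D=np.zeros((600,800,3),np.uint8)
D[:400,:520]=cv2.resize(a[230:330,90:220],(520,400)); 
D[:280,520:800]=cv2.resize(a[190:300,235:345],(280,280))
a=cv2.imread('pics/t6.png'); D[400:600,:400]=cv2.resize(a[230:330,400:600],(400,200)); D[400:600,400:600]=cv2.resize(a[170:270,290:390],(200,200))
cv2.imwrite('pics/v10.png',D)
```

```text
True [ 0.468 -0.335  0.156] [0.003 0.477 4.542]
22.075 [ -3.935  18.622  45.708  99.905 -14.307  67.572  40.335]
```

View pics/v10.png

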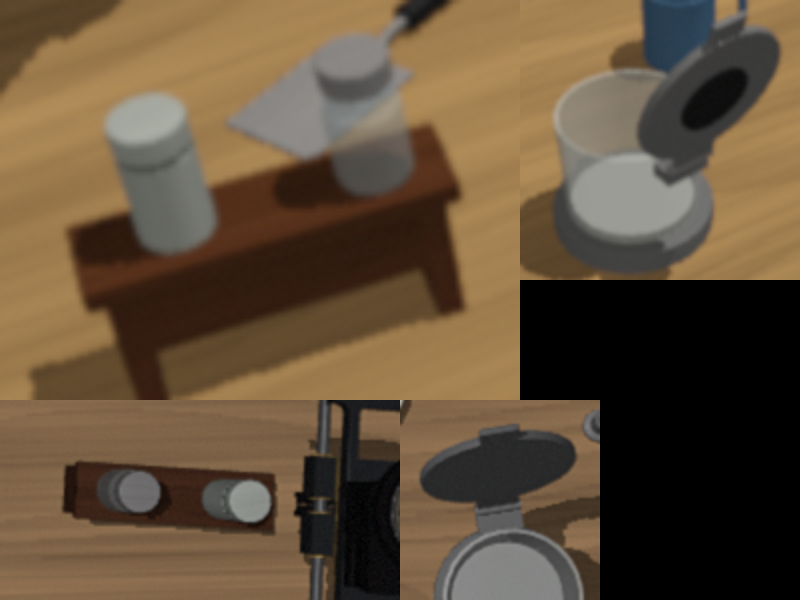

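Run:
```python
from h import *
np.set_printoptions(precision=3,suppress=True)
p=np.radians(6); C=np.array([.4945,-.037]); ex=np.array([np.cos(p),np.sin(p)])
O=down(96) 
P=lambda s,z: np.array([*(C+s*ex),z+bot.tips_ahead])
print(bot.solve_ik(P(.19,.24),O),bot.solve_ik(P(-.018,.127),O))
bot.movep([.70,-.25,.33],O); print(bot.read_state()['clock'])
bot.movep(P(.20,.30),O)
bot.move_linear(P(.20,.24),max_speed=.2)
f0=bot.read_state()['wrist_force']
bot.move_linear(P(.11,.24),max_speed=.12)
s=bot.read_state(); print(s['wrist_force']-f0,s['clock'])
bot.move_linear(P(.098,.236),max_speed=.1)
for th in np.radians([80,70,60,50,40,30,20,10,4]):
    r=.11; q=np.array([.082-r*np.cos(th)+.006*np.sin(th)+.010,.121+r*np.sin(th)+.006*np.cos(th)])
    bot.move_linear(P(*q),max_speed=.1)
    print(round(np.degrees(th)),bot.read_state()['wrist_force']-f0)
print(bot.move_linear(P(-.02,.121),max_speed=.03,contact_N=10))
s=bot.read_state(); print(s['tcp_pos'][2]-.017,s['wrist_force']-f0,s['clock'])
bot.move_linear(P(-.02,.26),max_speed=.2)
bot.movep([.35,.35,.3],down(96))
snap('scene','s7');snap('top','t7');snap('wrist','w7'); print(bot.read_state()['clock'])
D=np.zeros((600,800,3),np.uint8)
a=cv2.imread('pics/s7.png'); D[:460,:]=cv2.resize(a[170:400,90:490],(800,460))
E=cv2.resize(a[190:300,235:345],(300,300)); D[300:,:300]=E
a=cv2.imread('pics/t7.png'); D[300:600,300:800]=cv2.resize(a[110:350,130:530],(500,300))
cv2.imwrite('pics/v11.png',D)
```

```text
[-15.309  27.553  19.531  86.337  -9.618  67.763 101.819] [-18.211  15.74   21.144 120.685  -7.974  44.865 103.877]
23.325
[-0.968  0.183 -1.379] 25.6083
80 [-0.594  0.586 -1.186]
70 [-0.992 -0.09  -0.27 ]
60 [ 0.399  0.111 -0.473]
50 [ 0.322 -0.586 -1.853]
40 [-0.028 -0.158 -1.474]
30 [-0.481 -0.602  0.351]
20 [ 0.192  0.208 -0.462]
10 [-0.933  0.002 -1.311]
4 [-0.667 -0.109 -0.862]
True
0.12728285081493562 [-2.65  0.25  6.82] 29.2583
31.7417
```

View pics/v11.png

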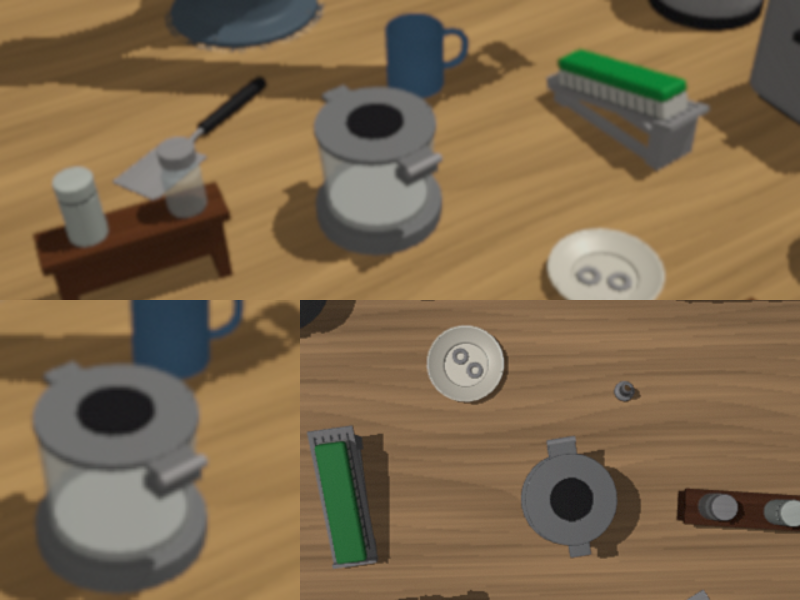

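Run:
```python
from h import *
c=cal('t7'); A=lambda u,v,z: atz(c,130+(u-300)/1.25,110+(v-300)/1.25,z)
W=np.array([A(314,444,.106),A(349,441,.106),A(366,562,.0595),A(334,566,.0595)])
p=np.radians(6.4);t=np.radians(15)
bx=np.array([np.cos(t)*np.cos(p),np.cos(t)*np.sin(p),np.sin(t)]);by=np.array([-np.sin(p),np.cos(p),0]);n=np.cross(bx,by)
e=W-np.array([.508,.2938,.046]); print(np.round(np.c_[e@bx,e@by,e@n],4))
C=lambda u,v,z:A(u,v,z)
print('canister',A(797,515,.16),'goal .469,-.335')
bot.job_done()
```

```text
[[ 0.0891  0.0172  0.0382]
 [ 0.0868 -0.0319  0.0389]
 [-0.094  -0.024   0.0392]
 [-0.0934  0.0228  0.039 ]]
canister [ 0.46637742 -0.34121074  0.16      ] goal .469,-.335
the job is handed in; nothing more can be done
```

The job is done and handed in at about 32 s of the 72 s allowed; the hand-in gave no verdict.

- **Brush:** I laid it bristles down and lengthwise on the sloped rest. In the last picture it is about 4 mm off the bed's centre, clear of the lip, and within the bed to about 1 mm at one corner by my coarse pixel reading.
- **Canister:** I lifted it upright out of the jar and stood it on the free end of the ledge, about 95 mm from the spice jar. The last picture shows it still upright there. A coarse reading put it within 7 mm of where I released it; its whole top was not inside that crop.
- **Lid:** I swung it shut with the closed fingers. It stopped against the rim with its top at 127.3 mm, where fully shut is 127 mm.
- **Left alone:** The saucer, washers, stud and spice jar look unmoved in the last pictures; I did not measure them.

Going into the jar, a finger touched the wall lightly (about 5 N). No checks failed. The first canister position from the scene camera was about 15 mm off, so I used the closer wrist-camera measurement, which a later scene picture confirmed.

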